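# Put the shoe-care kit back in its box

### The job

Put the shoe-care things on the mat back in the wooden box, each flat on the floor of its own bay: the shoe brush, bristles down, in the wide long bay, the small dauber, bristles down, in the narrow long bay, the polish tin, lid up, in the larger short bay and the little cream jar, lid up, in the smaller short bay. Set the cream jar down, do not drop it: it breaks. The clothes brush with the handle, the wide flat skin-cream tin and the taller capsule jar do not belong to the kit, so leave them where they are on the mat.

Things in the scene. Friction and masses are not known exactly. Their poses are not given: they have to be found in the camera images.
- shoe_box: Open wooden box, fixed, any yaw, 190 (x) x 298 (y) mm, sides 50 high, floor top at z 8, partitions 5 thick up to z 26. Origin: centre of underside. Bays in its frame, mm: wide long x -89..89, y 47..143; narrow long x -89..89, y -24..42; larger short x -89..9, y -143..-29; smaller short x 14..89, y -143..-29. Long bays run along x.
- mat: Grey rubber shoe-cleaning mat, 345 (x) x 410 (y) mm, 3 mm thick, fixed; left or right of the robot, the box on the other side. Origin: centre of its underside. The seven loose things below stand on it: the brushes in the far row, pointing roughly along x, the round things in the near row along y; their order in each row varies.
- shoe_brush: Shoe brush without a handle: oval wooden back 140 x 46 mm over a dark, stiff bristle block 122 x 36 mm, 24 mm high; 42 mm high in all, about 130 g, lying bristles down. Origin: centre of its underside (bottom of the bristles); x along its length, y across, z up. Take it across y by the wooden back, z 24 to 42 mm.
- dauber: Small polish brush, 145 mm long, 35 g: round head 36 mm across, 26 high (30 mm tuft beneath), centred at x 52 mm; flat wooden handle 16 wide, 11 thick, sloping down to its round end (18 mm wide, resting on the mat) at x -66. Origin: at resting level (z 0) near mid-length; x to the head, y across. Take it across y at x 10 mm, its balance, where the handle spans z 11 to 22.
- polish_tin: Flat round shoe-polish tin of bare metal, 64 mm in diameter (lid, upper half; 62 mm below), 24 mm high, about 100 g, with a small twist key, 16 mm wide, standing out 7 mm from its side at +x, z = 8 to 16 mm. Origin: centre of its underside, z up; any yaw. Take it across y, clear of the key; over the key it measures 71 mm.
- cream_jar: Small breakable jar of shoe cream, white with a black lid, 50 mm in diameter, 46 mm high, about 120 g. Origin: centre of its underside, z up.
- clothes_brush: Clothes brush, not part of the kit: same wood and bristles as the shoe brush but with a handle, 190 mm long in all and 40 mm high (oval head 116 x 46 mm at the +x end, handle 20 mm wide at the -x end). Origin: under the middle of its length, at the bottom of the bristles; x along it. To be left alone.
- skin_cream_tin: Skin-cream tin, not part of the kit: bare metal, wider and flatter than the polish tin, 84 mm in diameter, 18 mm high, no twist key. Origin: centre of its underside. To be left alone.
- capsule_jar: Jar of vitamin capsules, not part of the kit: white with a black lid like the cream jar but 58 mm in diameter and 72 mm high. Origin: centre of its underside. To be left alone.
Mind the look-alikes: they are no part of the job. What is shaped like the shoe_brush but red or yellow is not meant.

How it is judged:
At the end, for the whole second after the job is handed in: Brush, dauber, polish tin and cream jar each in its own bay: origin inside the bay and at most 6 mm above the box floor, right way up within 0.12 rad, at rest (under 0.02 m/s). Clothes brush, skin-cream tin and capsule jar each within 30 mm of their starting place (x of shoe_brush in the frame of shoe_box between -0.089 and 0.089 m and y of shoe_brush in the frame of shoe_box between 0.047 and 0.143 m and z of shoe_brush in the frame of shoe_box between 0.003 and 0.014 m and angle between each of shoe_brush, dauber, polish_tin, cream_jar's own z axis and vertical below 0.12 rad and linear speed of each of shoe_brush, dauber, polish_tin, cream_jar below 0.02 m/s and x of dauber in the frame of shoe_box between -0.089 and 0.089 m and y of dauber in the frame of shoe_box between -0.024 and 0.042 m and z of dauber in the frame of shoe_box between 0.003 and 0.014 m and x of polish_tin in the frame of shoe_box between -0.089 and 0.009 m and y of polish_tin in the frame of shoe_box between -0.143 and -0.029 m and z of polish_tin in the frame of shoe_box between 0.003 and 0.014 m and x of cream_jar in the frame of shoe_box between 0.014 and 0.089 m and y of cream_jar in the frame of shoe_box between -0.143 and -0.029 m and z of cream_jar in the frame of shoe_box between 0.003 and 0.014 m and distance of each of clothes_brush, skin_cream_tin, capsule_jar from where it was at the start of the episode below 0.03 m); the robot touches nothing.
It fails at once if the clothes brush, which is not part of the kit, was moved more than 30 mm (distance of clothes_brush from where it was at the start of the episode above 0.03 m).
It fails at once if the skin cream tin, which is not part of the kit, was moved more than 30 mm (distance of skin_cream_tin from where it was at the start of the episode above 0.03 m).
It fails at once if the capsule jar, which is not part of the kit, was moved more than 30 mm (distance of capsule_jar from where it was at the start of the episode above 0.03 m).
It fails at once if the cream jar was dropped (it fell more than about 25 mm into the box) (x of cream_jar in the frame of shoe_box between -0.095 and 0.095 m and y of cream_jar in the frame of shoe_box between -0.149 and 0.149 m and z of cream_jar in the frame of shoe_box below 0.045 m and linear speed of cream_jar above 0.7 m/s).
It also fails if it takes over 120 s, if anything falls off the work surface, if the arm or the gripper's body presses on something with over 40 N, if the wrist force passes 120 N, or if a joint passes its speed limit or range.

### The arm

A 6-joint arm with a two-finger parallel gripper is mounted at the origin on the work surface. World frame = base frame: x ahead of the robot, y to its left, z up, the work surface at z = 0. Lengths are in m, angles in rad, forces in N, time in s.
With the tool pointing down it reaches from about 0.325 to 0.775 m from the base axis. Payload 5.5 kg.
Tool frame: the origin (TCP) lies on the centre line of the jaws, within the pads' length; the fingertips stand 11 mm ahead of it and the grasp point (between the pads) lies 8 mm behind it; z points along the fingers, y is the line along which they close (so a half turn about z gives the same grasp; the last joint's range is limited). The gripper opens to 85 mm and grips with 20 to 120 N. Pads are 22 mm wide; open, the fingers measure 114 mm over their backs; the gripper's body (76 mm by 85 mm) begins 54 mm behind the grasp point. The pads swing forward as they close: fully open they stand 13 mm farther back than shut.
Start: joints at [1.197, 0.091, 1.231, -0, 1.82, -0.057], TCP at [0.187, 0.57, 0.242] pointing down, gripper open.
Joint ranges: [-2.87, 2.87], [-0.86, 2.18], [0.17, 2.46], [-1.51, 4.65], [0.06, 2.69], [-2.65, 2.65]. Speed limits (rad/s): [2.57, 2.57, 3.01, 3.14, 3.14, 3.14].

### API

Orientations are given as a unit quaternion [x, y, z, w].
In Python, from bench import * gives the robot as it stands.
- The arm moves only by the shell command python3 -m crank 'ROWS' [FORCE]. ROWS is a JSON object of lists of equal length, an entry for each row: "twist": the turn, a rotation vector about the tool's x, y, z in degrees, a list of three; "translation": the shift along the tool's x, y, z in mm, a list of three; "jaw": the opening, from 0 (shut) to 1 (fully open). In form: {"twist": [[ax, ay, az], ...], "translation": [[tx, ty, tz], ...], "jaw": [jaw, ...]}. A call has 1 to 5 rows; each row shifts and turns the commanded pose from where the row before left it, along the tool's axes as they then stand; what a row does not reach is not made up. A row lasts 1/12 s, in which the tool goes at most 41.7 mm and 7.16 degrees, less where a joint would pass 70% of its speed; a pose out of reach is approached as far as the arm can. A call is refused whole if a number of a shift passes 41.7 or a number of a turn 7.16, either way. A call with a gripper value outside its range is refused whole. The fingers move at their own pace and stop on an object; FORCE is the grip in N (left out, the last holds). Time passes only in rows, so rows that do not move let the fingers close. It gives the time, the measured TCP pose, the force, the opening and the grip force at its end, in the units of the state.
- read_state(): the state, without advancing time (a new reading comes with each control period).
- capture(name): name is "scene" or "top" or "wrist"; returns the picture (400x640x3 uint8, red, green, blue); there is no depth.
- camera_model(name): a dict with "camera_matrix" (3x3 intrinsics, pixels), "R" (3x3) and "t" (3): a world point X has camera coordinates R X + t. Camera axes: x right, y down, z forward; pixel columns grow to the right and rows downward; lengths in m; the calibration is good to about 2 mm. A picture is of the moment at which its call begins: read the wrist's pose just before it. camera_model takes no time and is no camera call; for the wrist camera it gives the pose at the moment of the call.
- job_done(): hands the job in; it is judged then, once.
The state is a dict: "time_s": time; "joints": joint angles; "joint_velocities": joint speeds; "joint_efforts": joint torques, N m; "ee_pos": TCP position; "tool_rot": TCP orientation; "ft_force": force on the tool from outside, world axes, zero at the start; "moment": the same for the moment, N m; "gripper_width": finger opening in m; "gripper_force": force on a finger pad.
Only numpy, scipy, OpenCV 4.12 (cv2) and the standard library are available. Lean on these libraries where they do the work, as an engineer would, in place of code of your own. Each camera call takes 0.05 s, during which the arm holds its last target. There are 200 camera calls.

## Working session

There is one attempt and no reset: what is moved stays moved. The work goes in short steps, Python scripts to look and compute and a shell command to move; the robot and the scene stay as the last step left them, time stands still between calls to the robot, and variables do not carry over. Pictures are saved under pics/ and viewed, at most 16 in all, crops included, and the job is handed in when it is done.

```bash
ls; mkdir -p pics
python3 - <<'E'
from bench import *
import cv2
s=read_state()
print({k:(s[k]) for k in ("time_s","ee_pos","tool_rot","gripper_width")})
for n in ("top","scene"):
    im=capture(n); cv2.imwrite(f"pics/{n}0.png",im[:,:,::-1]); m=camera_model(n); print(n,m)
E
```

```text
pics
{'time_s': 0.0, 'ee_pos': array([0.18682309, 0.56988962, 0.24112575]), 'tool_rot': array([ 1.57723639e-01,  9.87482786e-01, -9.77655233e-04, -2.12862676e-04]), 'gripper_width': 0.08539143540203116}
top {'camera_matrix': array([[453.27658068,   0.        , 323.23492542],
       [  0.        , 453.27658068, 195.08152306],
       [  0.        ,   0.        ,   1.        ]]), 'R': array([[-0.00641051, -0.99965292, -0.02555274],
       [-0.98669582,  0.01047452, -0.16223948],
       [ 0.16245083,  0.02417274, -0.9864205 ]]), 't': array([0.02053246, 0.56887605, 1.2010646 ])}
scene {'camera_matrix': array([[431.26987017,   0.        , 315.23746649],
       [  0.        , 431.26987017, 199.0497236 ],
       [  0.        ,   0.        ,   1.        ]]), 'R': array([[ 0.04342248,  0.99904703, -0.00441783],
       [ 0.57678012, -0.02867926, -0.81639585],
       [-0.81574456,  0.03290182, -0.57747579]]), 't': array([-0.00320947, -0.28588524,  1.4716597 ])}
```

View pics/top0.png

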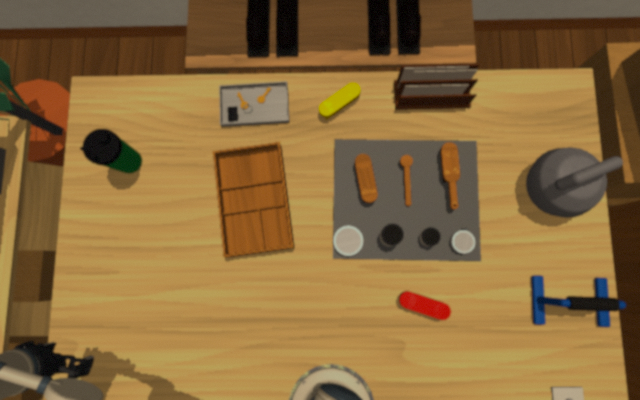

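View pics/scene0.png

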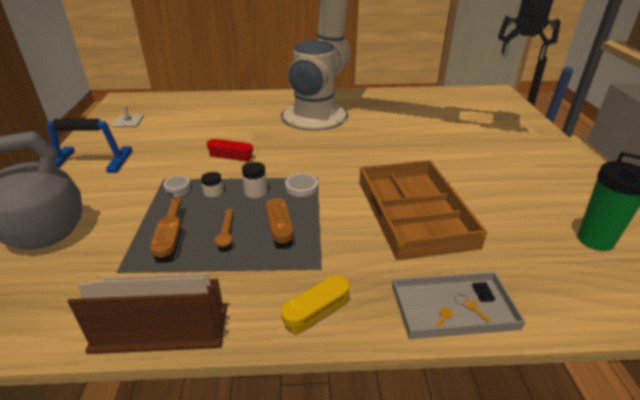

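The top view shows the box at left (about 215–293, 145–257), with the wide bay at the far side, the narrow bay in the middle and the short bays near the robot. On the mat are the shoe brush (366,180), dauber (407,180) and clothes brush (451,175). The near row is the skin tin (348,240), capsule jar (391,236), cream jar (430,237) and polish tin (463,241).

```bash
cat > h.py <<'E'
from bench import *
import numpy as np, cv2
from scipy.spatial.transform import Rotation as Ro
def ray(m,px,z):
    px=np.atleast_2d(np.asarray(px,float))
    K,R,t=m["camera_matrix"],m["R"],np.array(m["t"])
    d=np.c_[px,np.ones(len(px))]@np.linalg.inv(K).T@R   # R^T d
    o=-R.T@t
    return o+d*((z-o[2])/d[:,2])[:,None]
def proj(m,X):
    c=np.atleast_2d(X)@m["R"].T+m["t"]; p=c@np.array(m["camera_matrix"]).T
    return p[:,:2]/p[:,2:]
def hsv(im): return cv2.cvtColor(im,cv2.COLOR_RGB2HSV)
def blobs(mask,amin=40):
    cs,_=cv2.findContours(mask.astype(np.uint8),cv2.RETR_EXTERNAL,cv2.CHAIN_APPROX_NONE)
    return [c[:,0,:] for c in cs if cv2.contourArea(c)>=amin]
def rect(P):
    (c,(w,h),a)=cv2.minAreaRect((P[:,:2]*1000).astype(np.float32))
    if w<h: w,h,a=h,w,a+90
    return np.round(c,1),round(w,1),round(h,1),round((a+90)%180-90,1)
E
python3 - <<'E'
from h import *
im=cv2.imread("pics/top0.png")[:,:,::-1].copy(); m=camera_model("top"); H=hsv(im)
for n,p in dict(wood=(366,180),table=(320,280),boxfloor=(250,165),rim=(219,200),mat=(345,200),tin=(463,241),skin=(348,240),cap=(430,237)).items(): print(n,H[p[1],p[0]],end=' ')
print()
roi=np.zeros(H.shape[:2],bool); roi[142:258,334:480]=1
wood=(H[...,1]>120)&(H[...,2]>70)&roi
for c in blobs(wood): 
    print("wood",c.mean(0).round(), rect(ray(m,c,0.03+.003)))
tin=(H[...,2]>125)&(H[...,1]<70)&roi
for c in blobs(tin): print("light",c.mean(0).round(), rect(ray(m,c,0.024)))
blk=(H[...,2]<40)&roi
for c in blobs(blk): print("blk",c.mean(0).round(), rect(ray(m,c,0.05)))
roi[:]=0; roi[138:262,208:300]=1
v=H[...,2]; 
box=((v<165))&roi
for c in blobs(box,2000): print("box",rect(ray(m,c,0.05)),rect(ray(m,c,0.0)))
big=cv2.resize(im[130:270,200:490],None,fx=2.75,fy=2.75,interpolation=cv2.INTER_CUBIC)
cv2.imwrite("pics/topcrop.png",big[:,:,::-1])
E
```

```text
wood [ 15 206 146] table [ 18 147 180] boxfloor [ 15 201 138] rim [ 14 198 134] mat [20 53 97] tin [ 19  52 162] skin [ 19  50 169] cap [15 61 25] 
wood [407. 179.] (array([ 612.2, -214.7]), 147.5, 33.5, -2.2)
wood [366. 178.] (array([ 619.7, -102.3]), 142.1, 48.6, 9.7)
wood [479. 177.] (array([ 619. , -414.3]), 198.6, 5.6, -3.5)
wood [451. 174.] (array([ 624.1, -340.3]), 190.8, 50.2, 1.9)
light [463. 241.] (array([ 440.8, -366.1]), 63.1, 62.0, -46.8)
light [348. 240.] (array([446.8, -52.6]), 82.5, 79.9, -0.6)
blk [430. 236.] (array([ 452.6, -272.1]), 40.6, 40.3, 89.5)
blk [392. 234.] (array([ 459.6, -168.5]), 52.0, 48.9, -46.1)
box (array([556.9, 210.3]), 313.1, 200.2, 7.2) (array([564.7, 219.5]), 325.8, 208.4, 7.2)
```

View pics/topcrop.png

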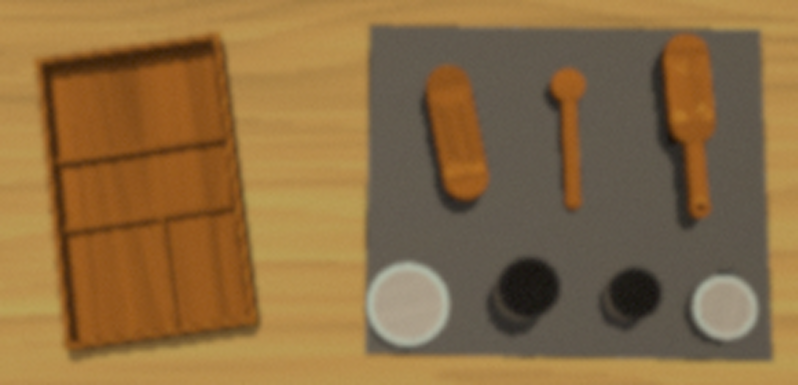

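The crop confirms the layout. The polish tin's key can't be made out at this resolution, so I'll look again from close by. First comes a wrist view of the box, which lies on the way.

```bash
cat >> h.py <<'E'
def tcp():
    s=read_state(); return np.array(s["ee_pos"])*1000, Ro.from_quat(s["tool_rot"]).as_matrix(), s
def go(x,y,z,phi=None):
    "needed tool-z twist (deg) to bring tool y to world angle phi, then shift (mm) along tool axes after that twist"
    p,R,s=tcp(); cur=np.degrees(np.arctan2(R[1,1],R[0,1])); tw=0 if phi is None else -(phi-cur)
    # tilt
    R2=R@Ro.from_euler('z',tw,degrees=True).as_matrix()
    d=R2.T@(np.array([x,y,z])-p)
    print("TCP",p.round(1),"phi %.1f tilt %.2f q1 %.0f q6 %.0f t %.1f | twist z %.1f shift %s"%(cur,np.degrees(np.arccos(-R[2,2])),np.degrees(s["joints"][0]),np.degrees(s["joints"][5]),s["time_s"],tw,d.round(1)))
E
python3 - <<'E'
from h import *
m=camera_model("wrist"); p,R,s=tcp()
print(m["camera_matrix"]); o=-m["R"].T@m["t"]; print("cam in tool",R.T@(o*1000-p)); print("cam axes in tool",(m["R"]@R).round(3))
go(480,200,330,97.2)
E
```

```text
[[295.43139538   0.         317.74981162]
 [  0.         295.43139538 201.63035405]
 [  0.           0.           1.        ]]
cam in tool [  79.53852727   -0.97134182 -131.83033094]
cam axes in tool [[ 0.     1.    -0.   ]
 [-0.949  0.    -0.315]
 [-0.315  0.     0.949]]
TCP [186.8 569.9 241.2] phi 71.9 tilt 0.10 q1 69 q6 -3 t 0.1 | twist z -25.3 shift [-244.4 -403.9  -88.3]
```

```bash
python3 -m crank '{"twist":[[0,0,-6.3],[0,0,-6.3],[0,0,-6.3],[0,0,-6.3],[0,0,0]],"translation":[[0,0,-30],[0,0,-30],[0,0,-28],[0,0,0],[0,0,0]],"jaw":[1,1,1,1,1]}' 40 >/dev/null
python3 -m crank '{"twist":[[0,0,0],[0,0,0],[0,0,0],[0,0,0],[0,0,0]],"translation":[[-25,-40,0],[-25,-40,0],[-25,-40,0],[-25,-40,0],[-25,-40,0]],"jaw":[1,1,1,1,1]}' >/dev/null
python3 -m crank '{"twist":[[0,0,0],[0,0,0],[0,0,0],[0,0,0],[0,0,0]],"translation":[[-25,-40,0],[-25,-40,0],[-25,-40,0],[-25,-40,0],[-19,-40,0]],"jaw":[1,1,1,1,1]}'
python3 -m crank '{"twist":[[0,0,0],[0,0,0]],"translation":[[0,0,0],[0,0,0]],"jaw":[1,1]}' >/dev/null
python3 - <<'E'
from h import *
go(480,200,330,97.2)
m=camera_model("wrist"); im=capture("wrist"); cv2.imwrite("pics/w1.png",im[:,:,::-1])
np.savez("pics/w1.npz",**m)
E
```

```text
time_s: 1.35
ee_pos: [0.4464, 0.242, 0.328]
tool_rot: [-0.06, 0.998, -0.001, -0.001]
ft_force: [0.9, -0.6, -0.4]
gripper_width: 0.0853
gripper_force: 0.0
TCP [446.3 241.9 328.3] phi 96.6 tilt 0.20 q1 25 q6 -72 t 1.5 | twist z -0.6 shift [-28.1 -45.8  -1.8]
```

View pics/w1.png

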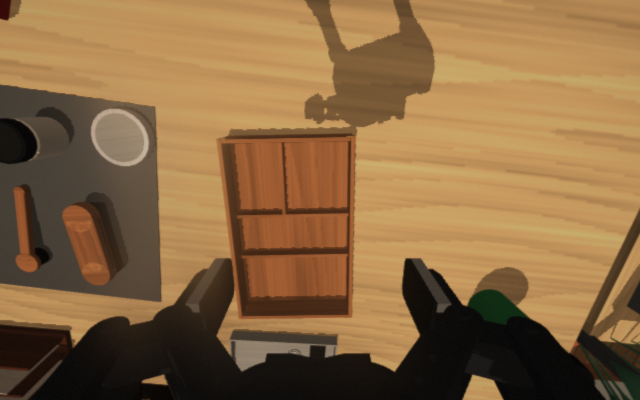

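The wrist view shows the box rim with corners near (219,139), (355,136), (352,318) and (239,318), and the T of the partitions at (285,213). I'll enlarge it to pick the corners accurately.

Run:
```python
from h import *
im=cv2.imread("pics/w1.png")[122:327,205:370]
big=cv2.resize(im,None,fx=2.9,fy=2.9,interpolation=cv2.INTER_CUBIC)
cv2.imwrite("pics/w1c.png",big)
```

```text
(no output)
```

View pics/w1c.png

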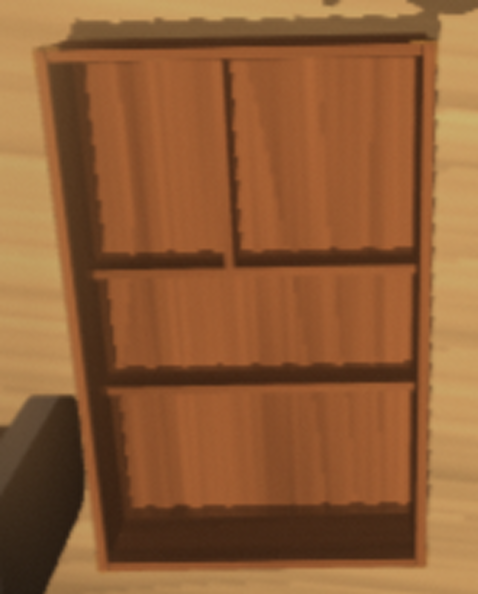

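The crop shows the outer rim corners at crop (35,48), (437,41), (425,567) and (100,570), and the T at (228,268). Next I fit the box pose and measure the brush and dauber.

```bash
cat >> h.py <<'E'
def boxpts(b,P):
    P=np.atleast_2d(P)/1000.; a=np.radians(b[2]); c,s=np.cos(a),np.sin(a)
    return np.c_[b[0]/1000+c*P[:,0]-s*P[:,1], b[1]/1000+s*P[:,0]+c*P[:,1], P[:,2]]
E
python3 - <<'E'
from h import *
from scipy.optimize import least_squares
m=dict(np.load("pics/w1.npz"))
px=np.array([(35,48),(437,41),(425,567),(100,570),(228,268)])/2.9+[205,122]
P=np.array([(95,-149,50),(-95,-149,50),(-95,149,50),(95,149,50),(11.5,-26.5,26)])
f=lambda b:(proj(m,boxpts(b,P))-px).ravel()
r=least_squares(f,[557,210,-82.8]); print("box",r.x.round(2)); print(r.fun.reshape(-1,2).round(1))
w=ray(m,px[:4],.05)*1000; print("sides",[np.linalg.norm(w[i]-w[(i+1)%4]).round(1) for i in range(4)])
# second view: top camera, predicted corners
mt=camera_model("top"); print(proj(mt,boxpts(r.x,P)).round(1))
im=cv2.imread("pics/w1.png")[:,:,::-1].copy(); H=hsv(im)
roi=np.zeros(H.shape[:2],bool); roi[90:300,0:155]=1
for c in blobs((H[...,1]>120)&(H[...,2]>90)&roi,150):
    for z in (.024,.034,.045): print(c.mean(0).round(),z,rect(ray(m,c,z)))
for k in ((.0,.570),): pass
E
```

```text
box [562.2  213.02 -82.36]
[[-0.4 -0.1]
 [ 0.1 -0.1]
 [ 0.2 -0.5]
 [-0.7  0.1]
 [ 0.8  0.7]]
sides [np.float64(189.3), np.float64(298.8), np.float64(188.3), np.float64(297.7)]
[[292.7 247.1]
 [223.  257. ]
 [212.1 151. ]
 [279.1 141.4]
 [258.3 208.1]]
[ 65. 295.] 0.024 (array([ 722.6, -164.4]), 240.8, 30.3, -83.4)
[ 65. 295.] 0.034 (array([ 714.5, -155.3]), 235.3, 29.6, -83.4)
[ 65. 295.] 0.045 (array([ 705.5, -145.4]), 229.2, 28.9, -83.4)
[ 86. 245.] 0.024 (array([ 631.1, -119.3]), 145.6, 48.1, 10.1)
[ 86. 245.] 0.034 (array([ 625.1, -111.3]), 142.2, 47.0, 10.1)
[ 86. 245.] 0.045 (array([ 618.4, -102.5]), 138.6, 45.7, 10.1)
[ 22. 231.] 0.024 (array([ 615.2, -213.5]), 150.9, 35.1, -9.8)
[ 22. 231.] 0.034 (array([ 609.5, -203.3]), 147.5, 34.3, -9.8)
[ 22. 231.] 0.045 (array([ 603.3, -192.1]), 143.6, 33.5, -9.8)
[101.  94.] 0.024 (array([394.2, -73.2]), 157.7, 21.1, -83.4)
[101.  94.] 0.034 (array([393.6, -66.2]), 154.1, 20.6, -83.4)
[101.  94.] 0.045 (array([392.9, -58.5]), 150.1, 20.0, -83.4)
```

```bash
python3 -m crank '{"twist":[[0,0,0],[0,0,0],[0,0,0],[0,0,0],[0,0,0]],"translation":[[0,-35,0],[0,-35,0],[0,-35,0],[0,-35,0],[0,-35,0]],"jaw":[1,1,1,1,1]}' >/dev/null
python3 -m crank '{"twist":[[0,0,0],[0,0,0],[0,0,0],[0,0,0],[0,0,0]],"translation":[[-10,-35,12],[-10,-35,12],[-10,-35,12],[-10,-35,12],[-10,-35,12]],"jaw":[1,1,1,1,1]}' >/dev/null
python3 -m crank '{"twist":[[0,0,0],[0,0,0],[0,0,0],[0,0,0],[0,0,0]],"translation":[[-7,-35,0],[0,-35,0],[0,-35,0],[0,0,0],[0,0,0]],"jaw":[1,1,1,1,1]}' >/dev/null
python3 - <<'E'
from h import *
go(470,-215,260,95)
m=camera_model("wrist"); im=capture("wrist"); cv2.imwrite("pics/w2.png",im[:,:,::-1])
np.savez("pics/w2.npz",**m)
cv2.imwrite("pics/w2v.png",cv2.resize(im[:,:,::-1],None,fx=1.25,fy=1.25,interpolation=cv2.INTER_CUBIC))
E
```

```text
TCP [ 558.3 -200.3  268.7] phi 97.0 tilt 0.16 q1 -23 q6 -120 t 2.8 | twist z 2.0 shift [89.2 -7.   8.9]
```

View pics/w2v.png

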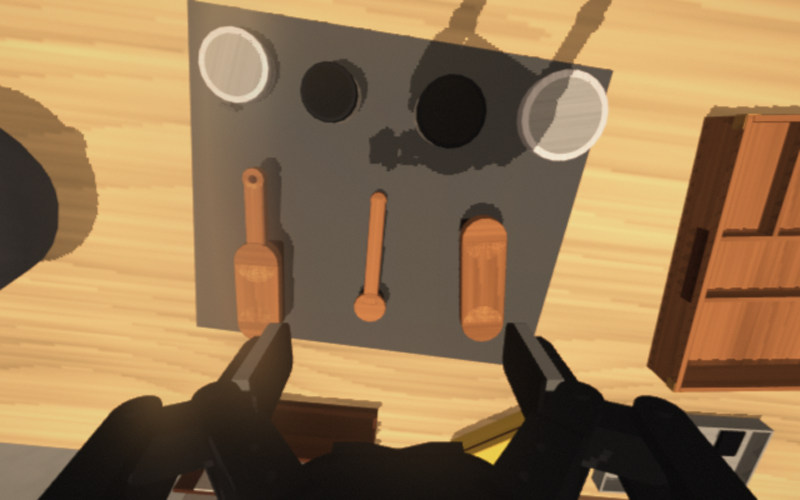

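The view shows the whole mat clearly, at 1.25x: polish tin (234,64), cream jar (329,91), capsule jar (451,110), skin tin (565,114), clothes brush (255,250), dauber (373,255) and shoe brush (483,280). Now I measure these.

Run:
```python
from h import *
m=dict(np.load("pics/w2.npz"))
im=cv2.imread("pics/w2.png")[:,:,::-1].copy(); H=hsv(im)
print("cam",(-m["R"].T@m["t"]).round(3))
roi=np.zeros(H.shape[:2],bool); roi[120:285,158:420]=1
for c in blobs((H[...,1]>120)&(H[...,2]>90)&roi,150):
    c=c[(c[:,0]<419)]
    print("wood",c.mean(0).round(),[rect(ray(m,c,z)) for z in (.018,.030,.038)])
    if 340<c[:,0].mean()<410 or 270<c[:,0].mean()<320:
        w=ray(m,c,.038 if c[:,0].mean()>340 else .02)*1000; print(" extremes", w[w[:,0].argmin()].round(), w[w[:,0].argmax()].round(), w[w[:,1].argmin()].round(), w[w[:,1].argmax()].round())
roi[:]=0; roi[10:95,150:225]=1
mk=((H[...,2]>110)&(H[...,1]<90))&roi
for c in blobs(mk,200):
    e=cv2.fitEllipse(c.astype(np.float32)); print("tin px",np.round(e[0],1),np.round(e[1],1)); 
    w=ray(m,c,.027)[:,:2]*1000; ce,r=cv2.minEnclosingCircle(w.astype(np.float32)); print("tin",np.round(ce,1),r, cv2.fitEllipse(w.astype(np.float32)))
roi[:]=0; roi[40:110,235:295]=1
for c in blobs((H[...,2]<45)&roi,200):
    w=ray(m,c,.049)[:,:2]*1000; print("jar",cv2.fitEllipse(w.astype(np.float32)))
roi[:]=0; roi[50:130,325:395]=1
for c in blobs((H[...,2]<38)&roi,200):
    w=ray(m,c,.075)[:,:2]*1000; print("caps",cv2.fitEllipse(w.astype(np.float32)))
c=cv2.resize(im[10:95,150:240,::-1],None,fx=6,fy=6,interpolation=cv2.INTER_CUBIC); cv2.imwrite("pics/tin.png",c)
```

```text
cam [ 0.479 -0.212  0.401]
wood [283. 281.] [(array([ 728.4, -226.7]), 161.9, 22.3, -83.1), (array([ 720.6, -226.2]), 156.8, 21.6, -83.1), (array([ 715.4, -225.9]), 153.4, 21.1, -83.1)]
 extremes [ 725. -300.   20.] [ 748. -304.   20.] [ 726. -308.   20.] [ 728. -145.   20.]
wood [386. 223.] [(array([628.4, -95.7]), 149.1, 50.2, 9.3), (array([623.7, -99.3]), 144.4, 48.6, 9.3), (array([ 620.6, -101.8]), 141.3, 47.5, 9.3)]
 extremes [ 550. -107.   38.] [691. -97.  38.] [ 572. -134.   38.] [668. -70.  38.]
wood [299. 207.] [(array([ 618. , -224.9]), 150.1, 35.9, 5.8), (array([ 613.7, -224.5]), 145.4, 34.8, 5.8), (array([ 610.8, -224.2]), 142.2, 34.1, 5.8)]
 extremes [ 542. -220.   20.] [ 692. -219.   20.] [ 670. -237.   20.] [ 673. -201.   20.]
wood [197. 221.] [(array([ 656.3, -350.4]), 241.4, 86.9, -15.9), (array([ 650.8, -346. ]), 233.8, 84.2, -15.9), (array([ 647.1, -343.1]), 228.8, 82.4, -15.9)]
tin px [182.   59.3] [69.  83.9]
tin [ 452.8 -374.1] 48.90760803222656 ((451.3365783691406, -371.4033203125), (78.89522552490234, 88.08827209472656), 74.94383239746094)
tin px [212.6  23.7] [25.9 35.5]
tin [ 411.9 -340.1] 21.202606201171875 ((409.382080078125, -337.0263366699219), (27.370830535888672, 36.44547653198242), 161.9579315185547)
jar ((455.0367431640625, -272.72564697265625), (44.603206634521484, 45.92483901977539), 39.44416046142578)
caps ((459.5412292480469, -168.50917053222656), (56.215877532958984, 56.50326156616211), 94.03719329833984)
```

View pics/tin.png

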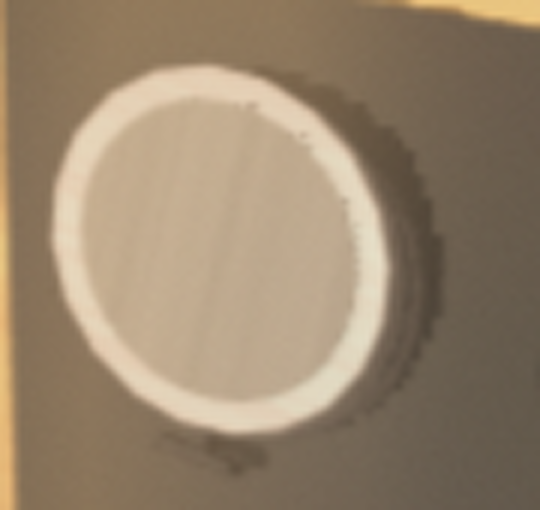

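The tin crop shows the twist key at crop (215,450), on the far side of the tin. The brush measures 141 x 47 mm at (621,-102) and the angle is 9.5°, which agrees across views. I'll take the brush first.

```bash
python3 -m crank '{"twist":[[0,0,-2.5],[0,0,0],[0,0,0],[0,0,0],[0,0,0]],"translation":[[0,0,20],[-26,29,30],[-26,29,30],[-26,28,30],[0,0,0]],"jaw":[1,1,1,1,1]}' >/dev/null
python3 -m crank '{"twist":[[0,0,0],[0,0,0]],"translation":[[0,0,25],[0,0,0]],"jaw":[1,1]}'
python3 - <<'E'
from h import *
go(621,-102,31,99.5)
m=camera_model("wrist"); im=capture("wrist")
np.savez("pics/w3.npz",**m); cv2.imwrite("pics/w3.png",im[:,:,::-1])
H=hsv(im); cv2.imwrite("pics/w3v.png",im[:,:,::-1])
q=lambda p,z: (ray(m,p,z)*1000).round(1)
m2=dict(np.load("pics/w2.npz"))
print("key",(ray(m2,(186,85.3),.015)*1000).round(1))
roi=np.zeros(H.shape[:2],bool); roi[:,220:440]=1
for c in blobs((H[...,1]>120)&(H[...,2]>90)&roi,300):
    w=ray(m,c,.038); print(c.min(0),c.max(0),rect(w))
E
```

```text
time_s: 3.45
ee_pos: [0.6098, -0.1139, 0.1441]
tool_rot: [-0.085, 0.996, 0.001, -0.003]
ft_force: [-0.2, -0.3, -2.0]
gripper_width: 0.0853
gripper_force: 0.0
TCP [ 609.8 -113.9  144.1] phi 99.8 tilt 0.39 q1 -14 q6 -113 t 3.5 | twist z 0.3 shift [-13.7   9.5 113. ]
key [[ 477.1 -372.5   15. ]]
[220 256] [419 371] (array([740.9, -92.8]), 196.8, 130.8, -68.7)
[301 132] [357 289] (array([ 620.8, -103.3]), 144.1, 47.4, 9.6)
```

View pics/w3v.png

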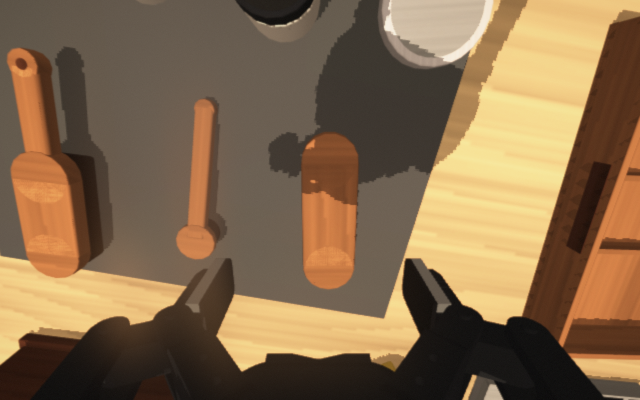

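Brush (329,210) is centred between the fingers and measures (621,-103). Descending now.

```bash
python3 -m crank '{"twist":[[0,0,0],[0,0,0],[0,0,0],[0,0,0],[0,0,0]],"translation":[[-13.5,8.5,0],[0,0,30],[0,0,30],[0,0,10],[0,0,0]],"jaw":[1,1,1,1,1]}' >/dev/null
python3 - <<'E'
from h import *
go(621,-103,31,99.5)
E
```

```text
TCP [ 621.4 -106.1   76. ] phi 99.6 tilt 0.33 q1 -13 q6 -112 t 3.9 | twist z 0.1 shift [-0.4  3.  45. ]
```

```bash
python3 -m crank '{"twist":[[0,0,0],[0,0,0],[0,0,0],[0,0,0],[0,0,0]],"translation":[[0,3,0],[0,0,25],[0,0,18],[0,0,0],[0,0,0]],"jaw":[1,1,1,1,1]}' 
python3 -m crank '{"twist":[[0,0,0],[0,0,0],[0,0,0],[0,0,0],[0,0,0]],"translation":[[0,0,0],[0,0,0],[0,0,0],[0,0,0],[0,0,0]],"jaw":[0,0,0,0,0]}' 40
python3 - <<'E'
from h import *
go(621,-103,31,99.5)
E
```

```text
time_s: 4.33
ee_pos: [0.623, -0.104, 0.0372]
tool_rot: [-0.083, 0.997, -0.0, 0.0]
ft_force: [1.0, -0.0, 0.6]
gripper_width: 0.0848
gripper_force: 0.0
time_s: 4.75
ee_pos: [0.6237, -0.1042, 0.0378]
tool_rot: [-0.083, 0.997, -0.0, 0.001]
ft_force: [-0.8, 0.7, 6.5]
gripper_width: 0.0449
gripper_force: 43.0
TCP [ 623.7 -104.2   37.8] phi 99.6 tilt 0.18 q1 -13 q6 -112 t 4.8 | twist z 0.1 shift [2.5 1.6 6.8]
```

```bash
python3 -m crank '{"twist":[[0,0,0],[0,0,0],[0,0,0],[0,0,0],[0,0,0]],"translation":[[0,0,-10],[0,0,-25],[0,0,-30],[0,0,-30],[0,0,-15]],"jaw":[0,0,0,0,0]}' >/dev/null
python3 -m crank '{"twist":[[0,0,7.1],[0,0,7.1],[0,0,7.1],[0,0,7.1],[0,0,7.1]],"translation":[[0,0,0],[0,0,0],[0,0,0],[0,0,0],[0,0,0]],"jaw":[0,0,0,0,0]}' >/dev/null
python3 -m crank '{"twist":[[0,0,7.1],[0,0,7.1],[0,0,7.1],[0,0,7.1],[0,0,7.1]],"translation":[[0,0,0],[0,0,0],[0,0,0],[0,0,0],[0,0,0]],"jaw":[0,0,0,0,0]}' >/dev/null
python3 -m crank '{"twist":[[0,0,7.1],[0,0,7.1],[0,0,6.9],[0,0,0],[0,0,0]],"translation":[[0,0,0],[0,0,0],[0,0,0],[0,0,0],[0,0,0]],"jaw":[0,0,0,0,0]}'
python3 - <<'E'
from h import *
go(655,224,150,7.5)
E
```

```text
time_s: 6.42
ee_pos: [0.6225, -0.1041, 0.1458]
tool_rot: [0.658, 0.753, -0.0, -0.0]
ft_force: [0.1, 0.3, -0.9]
gripper_width: 0.0449
gripper_force: 42.2
TCP [ 622.5 -104.1  145.8] phi 7.7 tilt 0.02 q1 -13 q6 -20 t 6.4 | twist z 0.2 shift [321.   75.   -4.2]
```

```bash
python3 -m crank '{"twist":[[0,0,0],[0,0,0],[0,0,0],[0,0,0],[0,0,0]],"translation":[[32,7.5,0],[32,7.5,0],[32,7.5,0],[32,7.5,0],[32,7.5,0]],"jaw":[0,0,0,0,0]}' >/dev/null
python3 -m crank '{"twist":[[0,0,0],[0,0,0],[0,0,0],[0,0,0],[0,0,0]],"translation":[[32,7.5,0],[32,7.5,0],[32,7.5,0],[32,7.5,0],[33,7.5,0]],"jaw":[0,0,0,0,0]}' >/dev/null
python3 -m crank '{"twist":[[0,0,0],[0,0,0],[0,0,0]],"translation":[[0,0,0],[0,0,20],[0,0,0]],"jaw":[0,0,0]}'
python3 - <<'E'
from h import *
go(655,224,43,7.5)
m=camera_model("wrist"); im=capture("wrist"); np.savez("pics/w4.npz",**m); cv2.imwrite("pics/w4.png",im[:,:,::-1])
E
```

```text
time_s: 7.5
ee_pos: [0.654, 0.2244, 0.1219]
tool_rot: [0.658, 0.753, -0.002, -0.001]
ft_force: [-0.8, 0.6, -3.2]
gripper_width: 0.045
gripper_force: 42.2
TCP [654.  224.4 121.9] phi 7.7 tilt 0.30 q1 16 q6 8 t 7.5 | twist z 0.2 shift [-0.4  1.3 78.9]
```

View pics/w4.png

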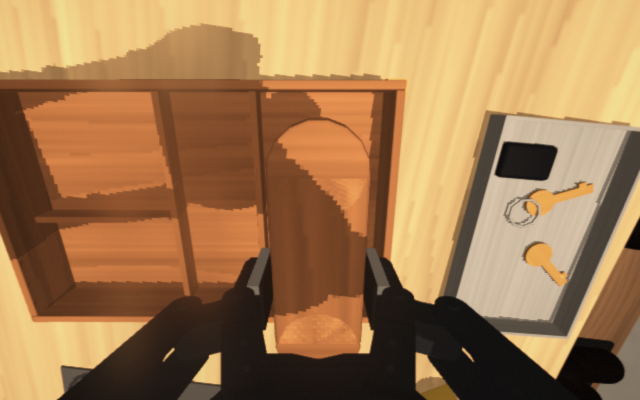

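The brush (318,220) hangs inside the wide bay between the partition (262) and the wall (390). I'll check the bay's centring in the tool frame before lowering.

Run:
```python
from h import *
m=dict(np.load("pics/w4.npz")); p,R,s=tcp()
for px,z in (((262,180),.026),((258,120),.026),((404,110),.05),((393,210),.05),((250,80),.05)):
    w=ray(m,px,z)[0]*1000; print(px,w.round(1),"tool",(R.T@(w-p)).round(1), "box",(Ro.from_euler('z',82.5,degrees=True).as_matrix()@(w-[561,212,0])).round(1))
```

```text
(262, 180) [607.7 240.1  26. ] tool [ 22.5 -43.2  97. ] box [-21.8  50.   26. ]
(258, 120) [601.3 285.7  26. ] tool [ 68.5 -43.6  97. ] box [-67.8  49.6  26. ]
(404, 110) [700.7 306.9  50. ] tool [76.3 57.7 72.5] box [-75.9 150.9  50. ]
(393, 210) [708.6 237.3  50. ] tool [ 6.3 56.2 72.5] box [ -5.9 149.6  50. ]
(250, 80) [599.1 311.6  50. ] tool [ 94.4 -42.4  73. ] box [-93.8  50.8  50. ]
```

```bash
python3 -m crank '{"twist":[[0,0,0],[0,0,0],[0,0,0],[0,0,0],[0,0,0]],"translation":[[0,3,0],[0,0,25],[0,0,25],[0,0,15],[0,0,0]],"jaw":[0,0,0,0,0]}'
python3 - <<'E'
from h import *
go(655,227,43,7.5)
E
```

```text
time_s: 7.97
ee_pos: [0.6568, 0.2231, 0.0566]
tool_rot: [0.66, 0.752, -0.003, -0.002]
ft_force: [-1.3, -0.3, -1.8]
gripper_width: 0.045
gripper_force: 42.2
TCP [656.8 223.1  56.6] phi 7.5 tilt 0.38 q1 16 q6 8 t 8.0 | twist z -0.0 shift [ 4.2 -1.2 13.6]
```

```bash
python3 -m crank '{"twist":[[0,0,0],[0,0,0],[0,0,0],[0,0,0],[0,0,0]],"translation":[[0,0,7],[0,0,4],[0,0,0],[0,0,0],[0,0,0]],"jaw":[0,0,0,0,0]}'
python3 -m crank '{"twist":[[0,0,0]],"translation":[[0,0,0]],"jaw":[0]}'
```

```text
time_s: 8.38
ee_pos: [0.659, 0.2245, 0.0512]
tool_rot: [0.66, 0.752, 0.001, 0.001]
ft_force: [0.2, 0.3, -1.6]
gripper_width: 0.0454
gripper_force: 42.2
time_s: 8.47
ee_pos: [0.6589, 0.2245, 0.0509]
tool_rot: [0.66, 0.752, 0.001, 0.0]
ft_force: [-0.1, 0.1, -0.7]
gripper_width: 0.0447
gripper_force: 42.2
```

```bash
python3 -m crank '{"twist":[[0,0,0],[0,0,0],[0,0,0],[0,0,0]],"translation":[[0,0,3],[0,0,3],[0,0,0],[0,0,0]],"jaw":[0,0,0,0]}'
python3 -m crank '{"twist":[[0,0,0],[0,0,0],[0,0,0],[0,0,0]],"translation":[[0,0,2],[0,0,2],[0,0,0],[0,0,0]],"jaw":[0,0,0,0]}'
```

```text
time_s: 8.8
ee_pos: [0.6582, 0.2244, 0.0433]
tool_rot: [0.66, 0.752, -0.0, -0.0]
ft_force: [-0.1, 1.1, -1.2]
gripper_width: 0.0449
gripper_force: 42.3
time_s: 9.13
ee_pos: [0.6585, 0.2245, 0.0428]
tool_rot: [0.66, 0.752, 0.001, 0.0]
ft_force: [-5.4, -2.4, 11.0]
gripper_width: 0.0449
gripper_force: 43.6
```

Contact with the floor (11 N up). Release with a partial opening, then lift.

```bash
python3 -m crank '{"twist":[[0,0,0],[0,0,0],[0,0,0],[0,0,0]],"translation":[[0,0,0],[0,0,0],[0,0,0],[0,0,0]],"jaw":[0.68,0.68,0.68,0.68]}'
python3 -m crank '{"twist":[[0,0,0],[0,0,0],[0,0,0],[0,0,0],[0,0,0]],"translation":[[0,0,-10],[0,0,-20],[0,0,-30],[0,0,-30],[0,0,-30]],"jaw":[0.68,0.68,0.68,1,1]}' >/dev/null
python3 -m crank '{"twist":[[0,0,0],[0,0,0]],"translation":[[0,0,0],[0,0,0]],"jaw":[1,1]}'
python3 - <<'E'
from h import *
go(600,-216,150,90)
m=camera_model("top"); im=capture("top"); cv2.imwrite("pics/top1.png",im[:,:,::-1])
H=hsv(im); roi=np.zeros(H.shape[:2],bool); roi[142:258,395:420]=1
# dauber: tail and head rows
mk=((H[...,1]>120)&(H[...,2]>70)&roi)
ys,xs=np.nonzero(mk)
for r in range(ys.min(),ys.max()+1,4): 
    c=xs[ys==r]; print(r,c.min(),c.max(),(ray(m,(c.mean(),r),.02)[0]*1000).round(0)[:2],end=' | ')
print()
m=dict(np.load("pics/w3.npz")); im=cv2.imread("pics/w3.png")[:,:,::-1].copy(); H=hsv(im); roi[:]=0; roi[90:262,165:225]=1
ys,xs=np.nonzero((H[...,1]>120)&(H[...,2]>90)&roi)
for r in range(ys.min(),ys.max()+1,15): 
    c=xs[ys==r]; print(r,c.min(),c.max(),(ray(m,(c.mean(),r),.02)[0]*1000).round(0)[:2],end=' | ')
E
```

```text
time_s: 9.47
ee_pos: [0.6583, 0.2243, 0.0392]
tool_rot: [0.66, 0.752, -0.0, -0.0]
ft_force: [0.1, -0.2, 0.1]
gripper_width: 0.0582
gripper_force: 0.0
time_s: 10.05
ee_pos: [0.6597, 0.2248, 0.164]
tool_rot: [0.66, 0.752, 0.003, 0.002]
ft_force: [-0.2, -0.3, -0.5]
gripper_width: 0.0855
gripper_force: 0.0
TCP [659.7 224.8 164. ] phi 7.5 tilt 0.38 q1 16 q6 9 t 10.1 | twist z -82.5 shift [  59.8 -440.8   12.9]
154 406 406 [ 689. -220.] | 158 401 412 [ 678. -221.] | 162 400 412 [ 666. -219.] | 166 403 410 [ 654. -220.] | 170 404 409 [ 643. -219.] | 174 404 409 [ 631. -219.] | 178 404 410 [ 620. -220.] | 182 404 410 [ 608. -220.] | 186 404 410 [ 597. -219.] | 190 404 410 [ 585. -219.] | 194 405 410 [ 574. -220.] | 198 405 410 [ 563. -219.] | 202 405 411 [ 551. -220.] | 206 407 407 [ 540. -217.] | 
99 200 207 [ 543. -222.] | 114 195 215 [ 554. -220.] | 129 194 214 [ 567. -220.] | 144 193 213 [ 580. -220.] | 159 192 212 [ 593. -220.] | 174 191 211 [ 606. -220.] | 189 190 209 [ 620. -221.] | 204 189 208 [ 635. -221.] | 219 188 207 [ 650. -222.] | 234 177 214 [ 665. -223.] | 249 179 213 [ 681. -222.] |
```

```bash
python3 -m crank '{"twist":[[0,0,-7],[0,0,-7],[0,0,-7],[0,0,-7],[0,0,-7]],"translation":[[0,0,0],[0,0,0],[0,0,0],[0,0,0],[0,0,0]],"jaw":[1,1,1,1,1]}' >/dev/null
python3 -m crank '{"twist":[[0,0,-7],[0,0,-7],[0,0,-7],[0,0,-7],[0,0,-7]],"translation":[[0,0,0],[0,0,0],[0,0,0],[0,0,0],[0,0,0]],"jaw":[1,1,1,1,1]}' >/dev/null
python3 -m crank '{"twist":[[0,0,-7],[0,0,-5],[0,0,0],[0,0,0],[0,0,0]],"translation":[[0,0,0],[0,0,0],[0,-32,0],[0,-32,0],[0,-32,0]],"jaw":[1,1,1,1,1]}' >/dev/null
python3 -m crank '{"twist":[[0,0,0],[0,0,0],[0,0,0],[0,0,0],[0,0,0]],"translation":[[4,-32,0],[4,-32,0],[4,-32,0],[4,-32,0],[4,-32,0]],"jaw":[1,1,1,1,1]}' >/dev/null
python3 -m crank '{"twist":[[0,0,0],[0,0,0],[0,0,0],[0,0,0],[0,0,0]],"translation":[[4,-32,0],[4,-32,0],[4,-32,0],[0,-32,0],[0,-32,0]],"jaw":[1,1,1,1,1]}' >/dev/null
python3 -m crank '{"twist":[[0,0,0],[0,0,0]],"translation":[[0,0,0],[0,0,0]],"jaw":[1,1]}' >/dev/null
python3 - <<'E'
from h import *
go(627,-220,80,89.5)
E
```

```text
TCP [ 621.3 -192.8  157.2] phi 89.3 tilt 0.23 q1 -20 q6 -110 t 12.3 | twist z -0.2 shift [ -6.2 -27.2  77.1]
```

```bash
python3 -m crank '{"twist":[[0,0,0],[0,0,0],[0,0,0],[0,0,0],[0,0,0]],"translation":[[-6,-27,0],[0,0,25],[0,0,25],[0,0,20],[0,0,0]],"jaw":[1,1,1,1,1]}' >/dev/null
python3 -m crank '{"twist":[[0,0,0]],"translation":[[0,0,0]],"jaw":[1]}' >/dev/null
python3 - <<'E'
from h import *
go(627,-220,17,89.5)
m=camera_model("wrist"); im=capture("wrist"); cv2.imwrite("pics/w5.png",im[:,:,::-1])
H=hsv(im); roi=np.zeros(H.shape[:2],bool); roi[20:300,230:400]=1
p,R,s=tcp()
ys,xs=np.nonzero((H[...,1]>120)&(H[...,2]>60)&roi)
for r in range(ys.min(),ys.max()+1,25): 
    c=xs[ys==r]; w=ray(m,(c.mean(),r),.022)[0]*1000; print(r,c.min(),c.max(),w.round(0)[:2],"tool",(R.T@(w-p)).round(0)[:2],end=' | ')
E
```

```text
TCP [ 627.1 -216.6   87.3] phi 89.5 tilt 0.29 q1 -22 q6 -112 t 12.8 | twist z 0.0 shift [-0.3 -3.5 70.3]
97 308 308 [ 543. -223.] tool [85. -7.] | 122 298 321 [ 558. -223.] tool [70. -6.] | 147 299 321 [ 574. -223.] tool [54. -6.] | 172 300 322 [ 591. -222.] tool [37. -5.] | 197 301 323 [ 609. -222.] tool [19. -5.] | 222 302 324 [ 628. -221.] tool [ 0. -4.] | 247 303 325 [ 648. -221.] tool [-20.  -3.] | 272 293 339 [ 669. -219.] tool [-41.  -2.] | 297 307 324 [ 691. -220.] tool [-63.  -2.] |
```

```bash
python3 -m crank '{"twist":[[0,0,-1],[0,0,0],[0,0,0],[0,0,0],[0,0,0]],"translation":[[0,-4,10],[0,0,25],[0,0,20],[0,0,0],[0,0,0]],"jaw":[1,1,0.6,0.6,0.6]}' >/dev/null
python3 -m crank '{"twist":[[0,0,0]],"translation":[[0,0,0]],"jaw":[0.6]}'
```

```text
time_s: 13.4
ee_pos: [0.629, -0.2227, 0.0368]
tool_rot: [-0.004, 1.0, -0.001, 0.001]
ft_force: [-0.2, -0.8, -0.5]
gripper_width: 0.0511
gripper_force: 0.0
```

```bash
python3 -m crank '{"twist":[[0,0,0],[0,0,0],[0,0,0],[0,0,0]],"translation":[[0,1,10],[0,0,8],[0,0,0],[0,0,0]],"jaw":[0.6,0.6,0.6,0.6]}' 30
python3 - <<'E'
from h import *
go(627,-221.5,17,90.5)
E
```

```text
time_s: 13.73
ee_pos: [0.6276, -0.2211, 0.0158]
tool_rot: [-0.004, 1.0, 0.0, -0.001]
ft_force: [0.1, -0.0, -0.7]
gripper_width: 0.051
gripper_force: 0.0
TCP [ 627.6 -221.1   15.8] phi 90.5 tilt 0.09 q1 -22 q6 -113 t 13.7 | twist z -0.0 shift [ 0.6 -0.4 -1.2]
```

```bash
python3 -m crank '{"twist":[[0,0,0],[0,0,0],[0,0,0],[0,0,0],[0,0,0]],"translation":[[0,0,-1],[0,0,0],[0,0,0],[0,0,0],[0,0,0]],"jaw":[0,0,0,0,0]}' 30
python3 -m crank '{"twist":[[0,0,0],[0,0,0],[0,0,0]],"translation":[[0,0,0],[0,0,0],[0,0,0]],"jaw":[0,0,0]}' 30
```

```text
time_s: 14.15
ee_pos: [0.6285, -0.2215, 0.0185]
tool_rot: [-0.004, 1.0, -0.0, 0.001]
ft_force: [0.7, -0.9, 1.7]
gripper_width: 0.0154
gripper_force: 30.5
time_s: 14.4
ee_pos: [0.6285, -0.2215, 0.0184]
tool_rot: [-0.004, 1.0, -0.0, 0.001]
ft_force: [-0.1, -0.0, 3.5]
gripper_width: 0.0152
gripper_force: 30.8
```

```bash
python3 -m crank '{"twist":[[0,0,0],[0,0,0],[0,0,0],[0,0,0],[0,0,0]],"translation":[[0,0,-10],[0,0,-25],[0,0,-30],[0,0,-30],[0,0,-25]],"jaw":[0,0,0,0,0]}' >/dev/null
python3 -m crank '{"twist":[[0,0,7],[0,0,7],[0,0,7],[0,0,7],[0,0,7]],"translation":[[0,0,0],[0,0,0],[0,0,0],[0,0,0],[0,0,0]],"jaw":[0,0,0,0,0]}' >/dev/null
python3 -m crank '{"twist":[[0,0,7],[0,0,7],[0,0,7],[0,0,7],[0,0,7]],"translation":[[0,0,0],[0,0,0],[0,0,0],[0,0,0],[0,0,0]],"jaw":[0,0,0,0,0]}' >/dev/null
python3 -m crank '{"twist":[[0,0,7],[0,0,6],[0,0,0],[0,0,0]],"translation":[[0,0,0],[0,0,0],[0,0,0],[0,0,0]],"jaw":[0,0,0,0]}'
python3 - <<'E'
from h import *
go(573,201,130,7.5)
E
```

```text
time_s: 15.98
ee_pos: [0.6279, -0.2212, 0.1375]
tool_rot: [0.658, 0.753, -0.0, -0.0]
ft_force: [0.3, -0.3, -0.5]
gripper_width: 0.0151
gripper_force: 30.2
TCP [ 627.9 -221.2  137.5] phi 7.6 tilt 0.05 q1 -22 q6 -30 t 16.0 | twist z 0.1 shift [425.8   0.7   7.7]
```

```bash
python3 -m crank '{"twist":[[0,0,0],[0,0,0],[0,0,0],[0,0,0],[0,0,0]],"translation":[[33,0,0],[33,0,0],[33,0,0],[33,0,0],[33,0,0]],"jaw":[0,0,0,0,0]}' >/dev/null
python3 -m crank '{"twist":[[0,0,0],[0,0,0],[0,0,0],[0,0,0],[0,0,0]],"translation":[[33,0,0],[33,0,0],[33,0,0],[33,0,0],[33,0,0]],"jaw":[0,0,0,0,0]}' >/dev/null
python3 -m crank '{"twist":[[0,0,0],[0,0,0],[0,0,0],[0,0,0],[0,0,0]],"translation":[[33,0,0],[33,0,0],[29,0,0],[0,0,0],[0,0,0]],"jaw":[0,0,0,0,0]}' >/dev/null
python3 - <<'E'
from h import *
go(573,201,100,7.5)
m=camera_model("wrist"); im=capture("wrist"); np.savez("pics/w6.npz",**m); cv2.imwrite("pics/w6.png",im[:,:,::-1])
E
```

```text
TCP [572.5 201.4 137.6] phi 7.8 tilt 0.03 q1 16 q6 8 t 17.2 | twist z 0.3 shift [-0.5  0.5 37.6]
```

View pics/w6.png

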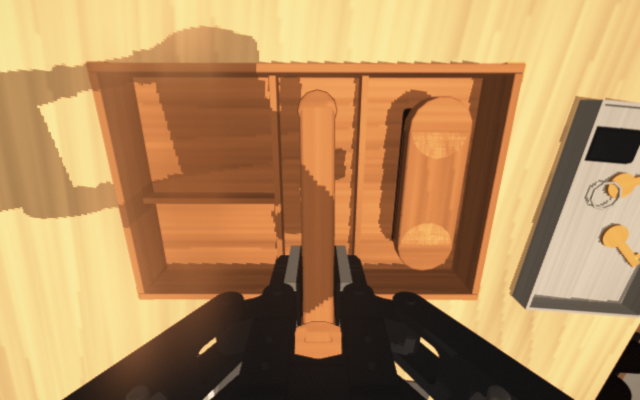

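The shoe brush (437,182) lies in the wide bay, and the dauber (318,200) is centred over the narrow bay (partitions at 281 and 358). Lowering.

```bash
python3 -m crank '{"twist":[[0,0,0],[0,0,0],[0,0,0],[0,0,0],[0,0,0]],"translation":[[0,0,25],[0,0,25],[0,0,25],[0,0,20],[0,0,0]],"jaw":[0,0,0,0,0]}' >/dev/null
python3 -m crank '{"twist":[[0,0,0]],"translation":[[0,0,0]],"jaw":[0]}'
```

```text
time_s: 17.78
ee_pos: [0.5724, 0.1985, 0.0416]
tool_rot: [0.66, 0.751, -0.001, -0.001]
ft_force: [-0.4, 0.4, 0.8]
gripper_width: 0.0154
gripper_force: 30.2
```

```bash
python3 -m crank '{"twist":[[0,0,0],[0,0,0],[0,0,0],[0,0,0]],"translation":[[0,0,8],[0,0,6],[0,0,0],[0,0,0]],"jaw":[0,0,0,0]}'
python3 -m crank '{"twist":[[0,0,0],[0,0,0],[0,0,0],[0,0,0]],"translation":[[0,0,2],[0,0,2],[0,0,0],[0,0,0]],"jaw":[0,0,0,0]}'
```

```text
time_s: 18.12
ee_pos: [0.5732, 0.2, 0.0291]
tool_rot: [0.66, 0.752, 0.0, 0.0]
ft_force: [-0.0, 0.5, -1.1]
gripper_width: 0.0152
gripper_force: 30.2
time_s: 18.45
ee_pos: [0.573, 0.2001, 0.0247]
tool_rot: [0.66, 0.752, -0.0, -0.0]
ft_force: [-0.0, 0.0, 0.0]
gripper_width: 0.0149
gripper_force: 30.2
```

```bash
python3 -m crank '{"twist":[[0,0,0],[0,0,0],[0,0,0],[0,0,0]],"translation":[[0,0,1],[0,0,1],[0,0,0],[0,0,0]],"jaw":[0,0,0,0]}'
python3 -m crank '{"twist":[[0,0,0],[0,0,0],[0,0,0]],"translation":[[0,0,0],[0,0,0],[0,0,0]],"jaw":[0.35,0.35,0.35]}'
python3 -m crank '{"twist":[[0,0,0],[0,0,0],[0,0,0],[0,0,0],[0,0,0]],"translation":[[0,0,-10],[0,0,-20],[0,0,-30],[0,0,-30],[0,0,-40]],"jaw":[0.35,0.35,0.35,1,1]}' >/dev/null
python3 -m crank '{"twist":[[0,0,0],[0,0,0]],"translation":[[0,0,0],[0,0,0]],"jaw":[1,1]}'
python3 - <<'E'
from h import *
im=capture("wrist"); cv2.imwrite("pics/w7.png",im[:,:,::-1])
m=dict(np.load("pics/w2.npz")); im=cv2.imread("pics/w2.png")[:,:,::-1].copy()
w=lambda p,z:(ray(m,p,z)[0,:2]*1000).round(1)
# tin lid circle in crop: x 53..388, y 65..435 (6x, offset 150,10)
for a in ((219,65),(219,435),(53,230),(388,270)): print(w((150+a[0]/6,10+a[1]/6),.026))
print("tin top",w((150+219/6,10+249/6),.027),"key tip",[w((150+a/6,10+b/6),.015) for a,b in ((165,440),(215,445),(240,470),(265,455))])
go(441,-367,200)
E
```

```text
time_s: 18.78
ee_pos: [0.5732, 0.2002, 0.0234]
tool_rot: [0.66, 0.752, 0.0, 0.0]
ft_force: [-1.5, 0.4, 3.1]
gripper_width: 0.015
gripper_force: 30.8
time_s: 19.03
ee_pos: [0.5729, 0.2, 0.0223]
tool_rot: [0.66, 0.752, -0.0, -0.0]
ft_force: [0.5, 0.5, -0.2]
gripper_width: 0.0292
gripper_force: 0.0
time_s: 19.62
ee_pos: [0.5747, 0.2005, 0.1576]
tool_rot: [0.66, 0.752, 0.003, 0.002]
ft_force: [1.6, -0.1, 0.3]
gripper_width: 0.0761
gripper_force: 0.0
[ 409.7 -366.2]
[ 474.  -367.2]
[ 441.3 -397.9]
[ 440.5 -334.7]
tin top [ 440.8 -366.3] key tip [array([ 476.1, -382.6]), array([ 475.8, -372.6]), array([ 480. , -367.7]), array([ 476.5, -362.6])]
TCP [573.7 200.2 154.7] phi 7.4 tilt 0.19 q1 16 q6 9 t 19.7 | twist z 0.0 shift [-545.2 -204.9  -46.2]
```

```bash
python3 -m crank '{"twist":[[0,0,-7],[0,0,-7],[0,0,-7],[0,0,-7],[0,0,-7]],"translation":[[0,0,0],[0,0,0],[0,0,0],[0,0,0],[0,0,0]],"jaw":[1,1,1,1,1]}' >/dev/null
python3 -m crank '{"twist":[[0,0,-7],[0,0,-7],[0,0,-7],[0,0,-7],[0,0,-7]],"translation":[[0,0,0],[0,0,0],[0,0,0],[0,0,0],[0,0,0]],"jaw":[1,1,1,1,1]}' >/dev/null
python3 -m crank '{"twist":[[0,0,-5],[0,0,0],[0,0,0],[0,0,0],[0,0,0]],"translation":[[0,0,0],[3,-34,0],[3,-34,0],[3,-34,0],[3,-34,0]],"jaw":[1,1,1,1,1]}' >/dev/null
python3 -m crank '{"twist":[[0,0,0],[0,0,0],[0,0,0],[0,0,0],[0,0,0]],"translation":[[3,-34,0],[3,-34,0],[3,-34,0],[3,-34,0],[3,-34,0]],"jaw":[1,1,1,1,1]}' >/dev/null
python3 -m crank '{"twist":[[0,0,0],[0,0,0],[0,0,0],[0,0,0],[0,0,0]],"translation":[[3,-34,0],[3,-34,0],[3,-34,0],[3,-34,0],[3,-34,0]],"jaw":[1,1,1,1,1]}' >/dev/null
python3 -m crank '{"twist":[[0,0,0],[0,0,0],[0,0,0],[0,0,0],[0,0,0]],"translation":[[3,-34,0],[3,-34,0],[0,0,0],[0,0,0],[0,0,0]],"jaw":[1,1,1,1,1]}' >/dev/null
python3 - <<'E'
from h import *
go(441,-366,130,82)
m=camera_model("wrist"); im=capture("wrist"); np.savez("pics/w8.npz",**m); cv2.imwrite("pics/w8.png",im[:,:,::-1])
px=proj(m,[.441,-.366,.02])[0]; print(px)
x,y=px.astype(int); x0=max(0,x-110);y0=max(0,y-110)
c=im[y0:y+110,x0:x+110,::-1]; print(x0,y0)
a=cv2.resize(c,(c.shape[1]*5//2,c.shape[0]*5//2),interpolation=cv2.INTER_CUBIC); cv2.imwrite("pics/w8c.png",a)
E
```

```text
TCP [ 453.5 -332.3  151.2] phi 82.4 tilt 0.16 q1 -40 q6 -122 t 22.2 | twist z 0.4 shift [  7.6 -35.2  21.2]
[280.64583076 185.86984789]
170 75
```

View pics/w8c.png

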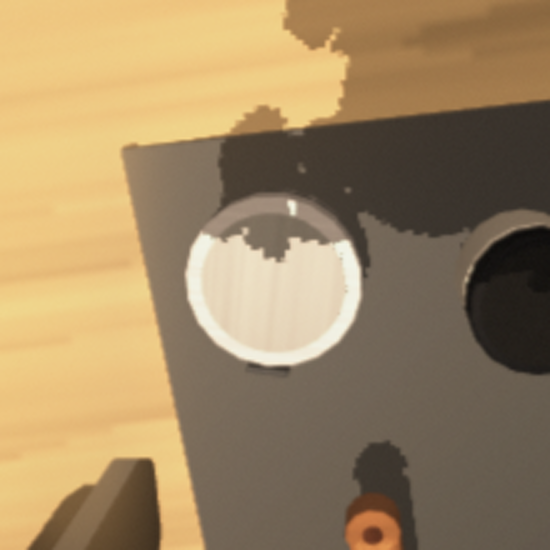

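The key shows at crop (268,370), directly on the -x_tool side of the tin centre (273,280), so the grip across y is clear of it. Refining and descending.

```bash
python3 - <<'E'
from h import *
m=dict(np.load("pics/w8.npz"))
for a in ((273.5,280.5),(186,280),(361,280)): print((ray(m,(170+a[0]/2.5,75+a[1]/2.5),.027)[0]*1000).round(1))
E
python3 -m crank '{"twist":[[0,0,0],[0,0,0],[0,0,0],[0,0,0],[0,0,0]],"translation":[[3.5,-17.5,0],[3.5,-17.5,0],[0,0,25],[0,0,25],[0,0,0]],"jaw":[1,1,1,1,1]}' >/dev/null
python3 -m crank '{"twist":[[0,0,0]],"translation":[[0,0,0]],"jaw":[1]}' >/dev/null
python3 - <<'E'
from h import *
go(441,-366,17)
E
```

```text
[ 440.3 -366.2   27. ]
[ 436.  -397.3   27. ]
[ 444.3 -335.    27. ]
TCP [ 442.1 -364.7  101.1] phi 82.5 tilt 0.24 q1 -43 q6 -125 t 22.7 | twist z 0.0 shift [ 0.6 -1.6 84.1]
```

```bash
python3 -m crank '{"twist":[[0,0,0],[0,0,0],[0,0,0],[0,0,0],[0,0,0]],"translation":[[0.5,-1.5,20],[0,0,20],[0,0,20],[0,0,10],[0,0,0]],"jaw":[1,1,1,1,1]}' >/dev/null
python3 -m crank '{"twist":[[0,0,0]],"translation":[[0,0,0]],"jaw":[1]}' >/dev/null
python3 - <<'E'
from h import *
go(440.7,-366,15)
E
```

```text
TCP [ 442.3 -368.    33.9] phi 82.5 tilt 0.04 q1 -43 q6 -126 t 23.2 | twist z 0.0 shift [ 1.8  1.8 18.9]
```

```bash
python3 -m crank '{"twist":[[0,0,0],[0,0,0],[0,0,0],[0,0,0],[0,0,0]],"translation":[[1.8,1.8,0],[0,0,9],[0,0,7],[0,0,0],[0,0,0]],"jaw":[1,1,1,1,1]}' >/dev/null
python3 -m crank '{"twist":[[0,0,0],[0,0,0],[0,0,0],[0,0,0],[0,0,0]],"translation":[[0,0,0],[0,0,0],[0,0,0],[0,0,0],[0,0,0]],"jaw":[0.9,0,0,0,0]}' 40
python3 - <<'E'
from h import *
go(440.7,-366,15)
E
```

```text
time_s: 24.05
ee_pos: [0.4405, -0.3665, 0.0175]
tool_rot: [0.066, 0.998, -0.0, 0.001]
ft_force: [0.3, 0.0, 3.0]
gripper_width: 0.0625
gripper_force: 44.3
TCP [ 440.5 -366.5   17.5] phi 82.4 tilt 0.08 q1 -43 q6 -126 t 24.1 | twist z 0.0 shift [-0.1  0.5  2.5]
```

```bash
python3 -m crank '{"twist":[[0,0,0],[0,0,0],[0,0,0],[0,0,0],[0,0,0]],"translation":[[0,0,-10],[0,0,-25],[0,0,-30],[0,0,-35],[0,0,-35]],"jaw":[0,0,0,0,0]}' >/dev/null
python3 -m crank '{"twist":[[0,0,7],[0,0,7],[0,0,7],[0,0,7],[0,0,7]],"translation":[[0,0,0],[0,0,0],[0,0,0],[0,0,0],[0,0,0]],"jaw":[0,0,0,0,0]}' >/dev/null
python3 -m crank '{"twist":[[0,0,7],[0,0,7],[0,0,7],[0,0,7],[0,0,7]],"translation":[[0,0,0],[0,0,0],[0,0,0],[0,0,0],[0,0,0]],"jaw":[0,0,0,0,0]}' >/dev/null
python3 -m crank '{"twist":[[0,0,5],[0,0,0],[0,0,0]],"translation":[[0,0,0],[0,0,0],[0,0,0]],"jaw":[0,0,0]}'
python3 - <<'E'
from h import *
go(471.5,243.4,130,7.5)
E
```

```text
time_s: 25.55
ee_pos: [0.44, -0.366, 0.1518]
tool_rot: [0.659, 0.752, 0.0, -0.0]
ft_force: [-0.5, 0.9, -2.0]
gripper_width: 0.0627
gripper_force: 44.0
TCP [ 440.  -366.   151.8] phi 7.6 tilt 0.02 q1 -43 q6 -51 t 25.6 | twist z 0.1 shift [600.1 110.7  21.9]
```

```bash
python3 -m crank '{"twist":[[0,0,0],[0,0,0],[0,0,0],[0,0,0],[0,0,0]],"translation":[[33,6,0],[33,6,0],[33,6,0],[33,6,0],[33,6,0]],"jaw":[0,0,0,0,0]}' >/dev/null
python3 -m crank '{"twist":[[0,0,0],[0,0,0],[0,0,0],[0,0,0],[0,0,0]],"translation":[[33,6,0],[33,6,0],[33,6,0],[33,6,0],[33,6,0]],"jaw":[0,0,0,0,0]}' >/dev/null
python3 -m crank '{"twist":[[0,0,0],[0,0,0],[0,0,0],[0,0,0],[0,0,0]],"translation":[[33,6,0],[33,6,0],[33,6,0],[33,6,0],[33,6,0]],"jaw":[0,0,0,0,0]}' >/dev/null
python3 -m crank '{"twist":[[0,0,0],[0,0,0],[0,0,0],[0,0,0],[0,0,0]],"translation":[[33,6,0],[33,6,0],[33,6,0],[0,0,0],[0,0,0]],"jaw":[0,0,0,0,0]}' >/dev/null
python3 - <<'E'
from h import *
go(471.5,243.4,90,7.5)
m=camera_model("wrist"); im=capture("wrist"); np.savez("pics/w9.npz",**m); cv2.imwrite("pics/w9.png",im[:,:,::-1])
E
```

```text
TCP [469.7 238.4 151.4] phi 7.8 tilt 0.06 q1 23 q6 15 t 27.2 | twist z 0.3 shift [ 4.8  2.5 61.4]
```

View pics/w9.png

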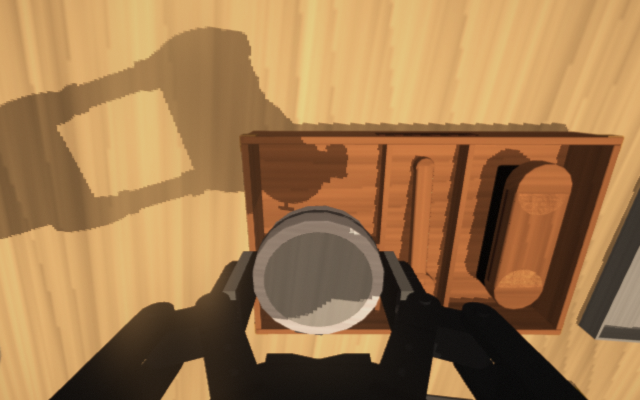

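The tin (318,277) is over the larger short bay, and the dauber (425,215) and brush (530,235) lie in their bays. Checking the margins against the walls.

Run:
```python
from h import *
m=dict(np.load("pics/w9.npz")); p,R,s=tcp()
for n,px,z in (("outer y-149",(244,170),.05),("part y-29..-24",(384,170),.026),("rim x-95",(330,133),.05),("far rim x-95",(420,134),.05),("outer x 95",(410,330),.05)):
    w=ray(m,px,z)[0]*1000; print(n,"tool",(R.T@(w-p)).round(1), "box",(Ro.from_euler('z',82.5,degrees=True).as_matrix()@(w-[561,212,0])).round(1))
```

```text
outer y-149 tool [ 29.9 -58.4 101.5] box [ -66.6 -145.6   50. ]
part y-29..-24 tool [ 25.   59.5 125.4] box [-62.  -27.6  26. ]
rim x-95 tool [ 59.2  10.3 101.5] box [-96. -77.  50.]
far rim x-95 tool [ 58.6  79.8 101.4] box [-95.7  -7.4  50. ]
outer x 95 tool [-128.    91.   101.5] box [90.9  4.2 50. ]
```

```bash
python3 -m crank '{"twist":[[0,0,0],[0,0,0],[0,0,0],[0,0,0],[0,0,0]],"translation":[[6,2.5,15],[0,0,25],[0,0,25],[0,0,20],[0,0,0]],"jaw":[0,0,0,0,0]}' >/dev/null
python3 -m crank '{"twist":[[0,0,0]],"translation":[[0,0,0]],"jaw":[0]}'
python3 - <<'E'
from h import *
go(472,244.5,22.5,7.5)
E
```

```text
time_s: 27.77
ee_pos: [0.4714, 0.2417, 0.0659]
tool_rot: [0.66, 0.751, -0.001, -0.0]
ft_force: [0.1, -0.3, -0.7]
gripper_width: 0.0625
gripper_force: 44.2
TCP [471.4 241.7  65.9] phi 7.4 tilt 0.16 q1 23 q6 16 t 27.8 | twist z -0.1 shift [ 2.7  1.1 43.4]
```

```bash
python3 -m crank '{"twist":[[0,0,0],[0,0,0],[0,0,0],[0,0,0],[0,0,0]],"translation":[[2.5,1,0],[0,0,15],[0,0,15],[0,0,6],[0,0,0]],"jaw":[0,0,0,0,0]}' >/dev/null
python3 -m crank '{"twist":[[0,0,0],[0,0,0]],"translation":[[0,0,0],[0,0,0]],"jaw":[0,0]}'
python3 - <<'E'
from h import *
go(472,244.5,22.5,7.5)
E
```

```text
time_s: 28.35
ee_pos: [0.4735, 0.2461, 0.0324]
tool_rot: [0.66, 0.752, 0.001, 0.001]
ft_force: [-0.8, 0.5, -0.3]
gripper_width: 0.0628
gripper_force: 44.2
TCP [473.5 246.1  32.4] phi 7.4 tilt 0.14 q1 24 q6 16 t 28.4 | twist z -0.1 shift [-1.4 -1.7  9.9]
```

```bash
python3 -m crank '{"twist":[[0,0,0],[0,0,0],[0,0,0],[0,0,0]],"translation":[[-1,-1,3],[0,0,4],[0,0,0],[0,0,0]],"jaw":[0,0,0,0]}'
python3 -m crank '{"twist":[[0,0,0],[0,0,0],[0,0,0]],"translation":[[0,0,2],[0,0,0],[0,0,0]],"jaw":[0,0,0]}'
```

```text
time_s: 28.68
ee_pos: [0.4715, 0.2445, 0.0234]
tool_rot: [0.66, 0.752, -0.0, -0.0]
ft_force: [0.1, -0.1, -0.9]
gripper_width: 0.0628
gripper_force: 44.2
time_s: 28.93
ee_pos: [0.472, 0.2448, 0.0225]
tool_rot: [0.66, 0.752, 0.0, 0.0]
ft_force: [-1.2, -1.5, 4.7]
gripper_width: 0.0626
gripper_force: 44.5
```

Contact with the floor. Release to about 73 mm, lift, then turn and go to the jar.

```bash
python3 -m crank '{"twist":[[0,0,0],[0,0,0],[0,0,0]],"translation":[[0,0,0],[0,0,0],[0,0,0]],"jaw":[0.86,0.86,0.86]}'
python3 -m crank '{"twist":[[0,0,0],[0,0,0],[0,0,0],[0,0,0],[0,0,0]],"translation":[[0,0,-10],[0,0,-20],[0,0,-35],[0,0,-40],[0,0,-40]],"jaw":[0.86,0.86,0.86,1,1]}' >/dev/null
python3 -m crank '{"twist":[[0,0,-7],[0,0,-7],[0,0,-7],[0,0,-7],[0,0,-7]],"translation":[[0,0,0],[0,0,0],[0,0,0],[0,0,0],[0,0,0]],"jaw":[1,1,1,1,1]}' >/dev/null
python3 -m crank '{"twist":[[0,0,-7],[0,0,-7],[0,0,-7],[0,0,-7],[0,0,-7]],"translation":[[0,0,0],[0,0,0],[0,0,0],[0,0,0],[0,0,0]],"jaw":[1,1,1,1,1]}' >/dev/null
python3 -m crank '{"twist":[[0,0,-7],[0,0,-5.5],[0,0,0]],"translation":[[0,0,0],[0,0,0],[0,0,0]],"jaw":[1,1,1]}'
python3 - <<'E'
from h import *
go(454,-272.5,170,90)
E
```

```text
time_s: 29.18
ee_pos: [0.4717, 0.2446, 0.0214]
tool_rot: [0.66, 0.752, -0.0, -0.0]
ft_force: [0.1, -0.5, 0.4]
gripper_width: 0.0734
gripper_force: 0.0
time_s: 30.68
ee_pos: [0.4718, 0.2447, 0.1674]
tool_rot: [-0.001, 1.0, 0.0, 0.0]
ft_force: [-0.9, -1.1, 0.6]
gripper_width: 0.0851
gripper_force: 0.0
TCP [471.8 244.7 167.4] phi 90.1 tilt 0.03 q1 24 q6 -66 t 30.7 | twist z 0.1 shift [  17.8 -517.2   -2.7]
```

```bash
python3 -m crank '{"twist":[[0,0,0],[0,0,0],[0,0,0],[0,0,0],[0,0,0]],"translation":[[0,-34,0],[0,-34,0],[0,-34,0],[0,-34,0],[0,-34,0]],"jaw":[1,1,1,1,1]}' >/dev/null
python3 -m crank '{"twist":[[0,0,0],[0,0,0],[0,0,0],[0,0,0],[0,0,0]],"translation":[[2,-34,0],[2,-34,0],[2,-34,0],[2,-34,0],[2,-34,0]],"jaw":[1,1,1,1,1]}' >/dev/null
python3 -m crank '{"twist":[[0,0,0],[0,0,0],[0,0,0],[0,0,0],[0,0,0]],"translation":[[2,-34,0],[2,-34,0],[2,-34,0],[2,-34,0],[0,-34,0]],"jaw":[1,1,1,1,1]}' >/dev/null
python3 -m crank '{"twist":[[0,0,0],[0,0,0],[0,0,0]],"translation":[[0,-7,0],[0,0,0],[0,0,0]],"jaw":[1,1,1]}' >/dev/null
python3 - <<'E'
from h import *
go(454,-272.5,120,90)
m=camera_model("wrist"); im=capture("wrist"); np.savez("pics/w10.npz",**m); cv2.imwrite("pics/w10.png",im[:,:,::-1])
print(proj(m,[.454,-.2725,.049])); H=hsv(im); x,y=proj(m,[.454,-.2725,.049])[0].astype(int)
roi=np.zeros(H.shape[:2],bool); roi[max(0,y-50):y+50,x-50:x+50]=1
for c in blobs((H[...,2]<45)&roi,300): print(c.min(0),c.max(0),cv2.fitEllipse((ray(m,c,.049)[:,:2]*1000).astype(np.float32)), cv2.minEnclosingCircle((ray(m,c,.049)[:,:2]*1000).astype(np.float32)))
E
```

```text
TCP [ 453.2 -272.1  166.8] phi 89.8 tilt 0.04 q1 -35 q6 -124 t 32.2 | twist z -0.2 shift [-0.8 -0.4 46.8]
[[318.64710482 199.25336408]]
[293 171] [342 224] ((453.4466857910156, -273.60491943359375), (44.10905075073242, 48.28462219238281), 90.95086669921875) ((453.2956237792969, -274.36761474609375), 24.9526424407959)
```

View pics/w10.png

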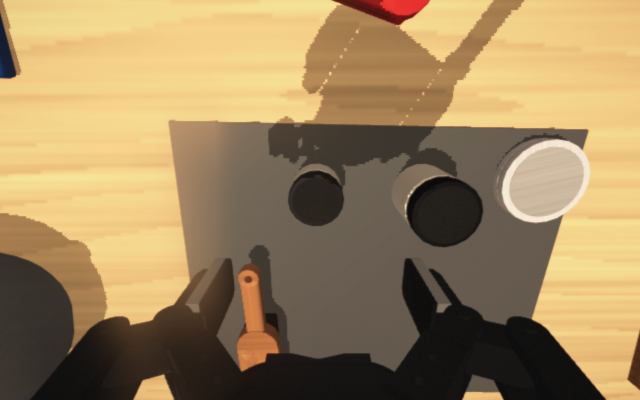

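The jar lid is at (316,198), giving (453,-274). The capsule jar (444,211) is clear of the fingers. Descending with the jaws at 0.82.

```bash
python3 -m crank '{"twist":[[0,0,0],[0,0,0],[0,0,0],[0,0,0],[0,0,0]],"translation":[[0,-2,20],[0,0,25],[0,0,25],[0,0,20],[0,0,0]],"jaw":[0.82,0.82,0.82,0.82,0.82]}' >/dev/null
python3 -m crank '{"twist":[[0,0,0]],"translation":[[0,0,0]],"jaw":[0.82]}' >/dev/null
python3 - <<'E'
from h import *
go(453,-274,27,90)
E
```

```text
TCP [ 453.1 -272.6   76.2] phi 90.0 tilt 0.13 q1 -35 q6 -125 t 32.7 | twist z 0.0 shift [-0.  -1.5 49.2]
```

```bash
python3 -m crank '{"twist":[[0,0,0],[0,0,0],[0,0,0],[0,0,0],[0,0,0]],"translation":[[0,-1.5,15],[0,0,20],[0,0,11],[0,0,0],[0,0,0]],"jaw":[0.82,0.82,0.82,0.82,0.82]}'
python3 -m crank '{"twist":[[0,0,0],[0,0,0],[0,0,0],[0,0,0],[0,0,0]],"translation":[[0,0,0],[0,0,0],[0,0,0],[0,0,0],[0,0,0]],"jaw":[0,0,0,0,0]}' 40
```

```text
time_s: 33.15
ee_pos: [0.4536, -0.2756, 0.0316]
tool_rot: [0.0, 1.0, -0.0, 0.0]
ft_force: [0.0, -0.3, -0.1]
gripper_width: 0.0699
gripper_force: 0.0
time_s: 33.57
ee_pos: [0.4543, -0.2764, 0.0329]
tool_rot: [0.0, 1.0, -0.001, 0.001]
ft_force: [0.4, 1.6, 5.6]
gripper_width: 0.0489
gripper_force: 42.1
```

```bash
python3 -m crank '{"twist":[[0,0,0],[0,0,0],[0,0,0],[0,0,0],[0,0,0]],"translation":[[0,0,-10],[0,0,-25],[0,0,-30],[0,0,-35],[0,0,-30]],"jaw":[0,0,0,0,0]}' >/dev/null
python3 -m crank '{"twist":[[0,0,6.9],[0,0,6.9],[0,0,6.9],[0,0,6.9],[0,0,6.9]],"translation":[[0,0,0],[0,0,0],[0,0,0],[0,0,0],[0,0,0]],"jaw":[0,0,0,0,0]}' >/dev/null
python3 -m crank '{"twist":[[0,0,6.9],[0,0,6.9],[0,0,6.9],[0,0,6.9],[0,0,6.9]],"translation":[[0,0,0],[0,0,0],[0,0,0],[0,0,0],[0,0,0]],"jaw":[0,0,0,0,0]}' >/dev/null
python3 -m crank '{"twist":[[0,0,6.9],[0,0,6.9],[0,0,0],[0,0,0]],"translation":[[0,0,0],[0,0,0],[0,0,0],[0,0,0]],"jaw":[0,0,0,0]}'
python3 - <<'E'
from h import *
go(484,150,150,7.5)
E
```

```text
time_s: 35.15
ee_pos: [0.4531, -0.2758, 0.1609]
tool_rot: [0.66, 0.751, -0.0, -0.0]
ft_force: [-0.2, 0.2, -1.2]
gripper_width: 0.0488
gripper_force: 41.6
TCP [ 453.1 -275.8  160.9] phi 7.3 tilt 0.01 q1 -35 q6 -42 t 35.1 | twist z -0.2 shift [418.1  86.2  10.9]
```

```bash
python3 -m crank '{"twist":[[0,0,0],[0,0,0],[0,0,0],[0,0,0],[0,0,0]],"translation":[[32,6.6,0],[32,6.6,0],[32,6.6,0],[32,6.6,0],[32,6.6,0]],"jaw":[0,0,0,0,0]}' >/dev/null
python3 -m crank '{"twist":[[0,0,0],[0,0,0],[0,0,0],[0,0,0],[0,0,0]],"translation":[[32,6.6,0],[32,6.6,0],[32,6.6,0],[32,6.6,0],[32,6.6,0]],"jaw":[0,0,0,0,0]}' >/dev/null
python3 -m crank '{"twist":[[0,0,0],[0,0,0],[0,0,0],[0,0,0],[0,0,0]],"translation":[[32,6.6,0],[32,6.6,0],[34,6.6,0],[0,0,0],[0,0,0]],"jaw":[0,0,0,0,0]}' >/dev/null
python3 - <<'E'
from h import *
go(484,150,90,7.5)
m=camera_model("wrist"); im=capture("wrist"); np.savez("pics/w11.npz",**m); cv2.imwrite("pics/w11.png",im[:,:,::-1])
E
```

```text
TCP [486.  151.1 160.6] phi 7.5 tilt 0.04 q1 13 q6 6 t 36.4 | twist z 0.0 shift [-0.8 -2.1 70.6]
```

View pics/w11.png

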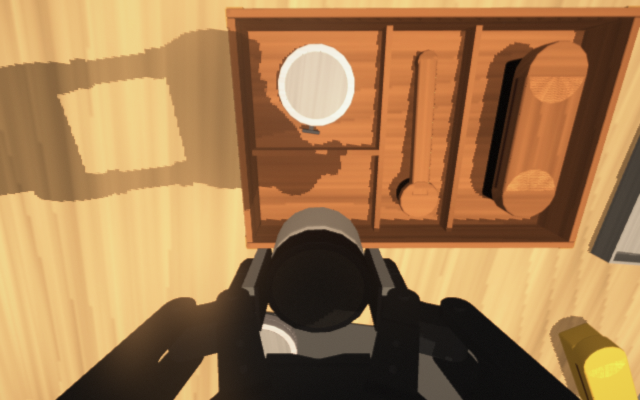

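The tin (316,84) and dauber (420,130) lie in their bays, and the jar (318,275) is approaching the smaller short bay (partition row 152, rim row 245). Checking the margins.

Run:
```python
from h import *
m=dict(np.load("pics/w11.npz")); p,R,s=tcp()
for n,px,z in (("outer y-149",(229,30),.05),("outer y-149 x95",(247,246),.05),("part y-26",(378,170),.026),("part x11.5",(310,152),.026),("rim x95",(420,246),.05),("rim x-95",(400,12),.05),("rim x95 b",(262,246),.05)):
    w=ray(m,px,z)[0]*1000; print(n,"tool",(R.T@(w-p)).round(1), "box",(Ro.from_euler('z',82.5,degrees=True).as_matrix()@(w-[561,212,0])).round(1))
```

```text
outer y-149 tool [131.2 -63.7 110.6] box [ -79.4 -145.8   50. ]
outer y-149 x95 tool [-42.5 -63.3 110.7] box [  94.3 -145.7   50. ]
part y-26 tool [ 23.1  56.2 134.6] box [ 29.  -26.1  26. ]
part x11.5 tool [ 39.4  -6.1 134.6] box [ 12.5 -88.4  26. ]
rim x95 tool [-41.9  94.2 110.6] box [94.1 11.7 50. ]
rim x-95 tool [142.9  59.2 110.5] box [-90.8 -22.9  50. ]
rim x95 b tool [-42.5 -49.6 110.7] box [  94.3 -132.1   50. ]
```

```bash
python3 -m crank '{"twist":[[0,0,0],[0,0,0],[0,0,0],[0,0,0],[0,0,0]],"translation":[[0,-2,15],[0,0,20],[0,0,20],[0,0,15],[0,0,0]],"jaw":[0,0,0,0,0]}' >/dev/null
python3 -m crank '{"twist":[[0,0,0],[0,0,0]],"translation":[[0,0,0],[0,0,0]],"jaw":[0,0]}' >/dev/null
python3 - <<'E'
from h import *
go(485.7,149,38,7.5)
E
```

```text
TCP [485.  148.6  92.1] phi 7.1 tilt 0.09 q1 13 q6 6 t 37.0 | twist z -0.4 shift [ 0.3  0.6 54.1]
```

```bash
python3 -m crank '{"twist":[[0,0,0],[0,0,0],[0,0,0],[0,0,0],[0,0,0]],"translation":[[0,0.5,12],[0,0,12],[0,0,12],[0,0,8],[0,0,0]],"jaw":[0,0,0,0,0]}' >/dev/null
python3 -m crank '{"twist":[[0,0,0],[0,0,0]],"translation":[[0,0,0],[0,0,0]],"jaw":[0,0]}'
python3 - <<'E'
from h import *
go(485.7,149,38,7.5)
E
```

```text
time_s: 37.62
ee_pos: [0.485, 0.1495, 0.0469]
tool_rot: [0.662, 0.75, 0.0, 0.0]
ft_force: [0.4, -0.1, -0.6]
gripper_width: 0.0487
gripper_force: 41.8
TCP [485.  149.5  46.9] phi 7.2 tilt 0.01 q1 13 q6 6 t 37.6 | twist z -0.3 shift [-0.6  0.6  8.9]
```

```bash
python3 -m crank '{"twist":[[0,0,0],[0,0,0],[0,0,0],[0,0,0]],"translation":[[0,0,3],[0,0,3],[0,0,0],[0,0,0]],"jaw":[0,0,0,0]}'
python3 -m crank '{"twist":[[0,0,0],[0,0,0],[0,0,0]],"translation":[[0,0,1.5],[0,0,0],[0,0,0]],"jaw":[0,0,0]}'
python3 -m crank '{"twist":[[0,0,0],[0,0,0],[0,0,0]],"translation":[[0,0,1.5],[0,0,0],[0,0,0]],"jaw":[0,0,0]}'
```

```text
time_s: 37.95
ee_pos: [0.4848, 0.1494, 0.0406]
tool_rot: [0.662, 0.75, -0.0, -0.0]
ft_force: [-0.3, 0.2, -0.5]
gripper_width: 0.0489
gripper_force: 41.8
time_s: 38.2
ee_pos: [0.4849, 0.1494, 0.0391]
tool_rot: [0.662, 0.75, -0.0, -0.0]
ft_force: [0.2, -0.1, -1.1]
gripper_width: 0.0488
gripper_force: 41.8
time_s: 38.45
ee_pos: [0.4851, 0.1495, 0.0379]
tool_rot: [0.662, 0.75, 0.0, 0.0]
ft_force: [0.6, 0.2, 0.8]
gripper_width: 0.0489
gripper_force: 41.8
```

```bash
python3 -m crank '{"twist":[[0,0,0],[0,0,0],[0,0,0]],"translation":[[0,0,1],[0,0,0],[0,0,0]],"jaw":[0,0,0]}'
python3 -m crank '{"twist":[[0,0,0],[0,0,0],[0,0,0]],"translation":[[0,0,0],[0,0,0],[0,0,0]],"jaw":[0.75,0.75,0.75]}'
python3 -m crank '{"twist":[[0,0,0],[0,0,0],[0,0,0],[0,0,0],[0,0,0]],"translation":[[0,0,-8],[0,0,-15],[0,0,-30],[0,0,-40],[0,0,-40]],"jaw":[0.75,0.75,0.75,0.75,0.75]}' >/dev/null
python3 -m crank '{"twist":[[0,0,0],[0,0,0],[0,0,0],[0,0,0],[0,0,0]],"translation":[[-35,0,-30],[-35,0,0],[-35,0,0],[-35,0,0],[0,0,0]],"jaw":[0.75,0.75,0.75,0.75,0.75]}'
python3 - <<'E'
from h import *
im=capture("top"); m=camera_model("top"); c=im[130:270,200:490,::-1]
w=capture("wrist"); 
a=cv2.resize(c,(640,309),interpolation=cv2.INTER_CUBIC); b=cv2.resize(w[:,:,::-1],(464,290))
o=np.zeros((599,640,3),np.uint8); o[:309]=a; o[309:,:464]=b; cv2.imwrite("pics/fin.png",o)
E
```

```text
time_s: 38.7
ee_pos: [0.4851, 0.1495, 0.0378]
tool_rot: [0.662, 0.75, 0.0, 0.0]
ft_force: [-1.7, 0.7, 4.7]
gripper_width: 0.0484
gripper_force: 42.4
time_s: 38.95
ee_pos: [0.4848, 0.1494, 0.0365]
tool_rot: [0.662, 0.75, -0.0, -0.0]
ft_force: [-0.4, -0.0, -0.0]
gripper_width: 0.0638
gripper_force: 0.0
time_s: 39.78
ee_pos: [0.5023, 0.0087, 0.1975]
tool_rot: [0.664, 0.748, -0.001, 0.001]
ft_force: [1.4, -0.4, -0.5]
gripper_width: 0.0641
gripper_force: 0.0
```

View pics/fin.png

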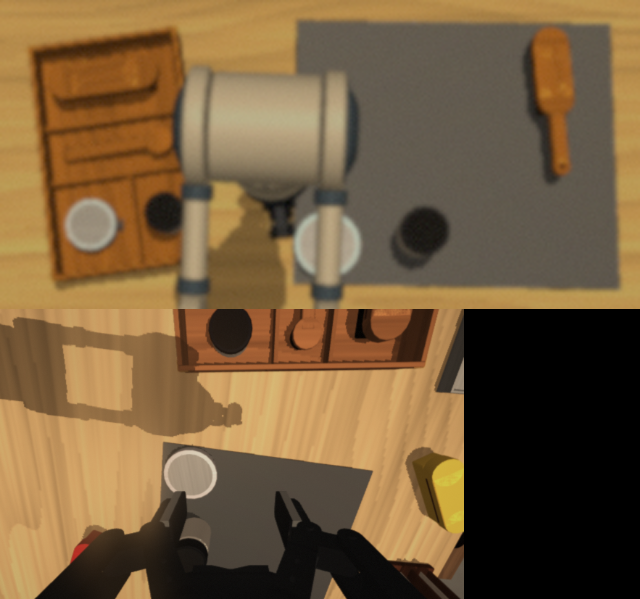

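All four things are seen in their bays, and the clothes brush, skin tin and capsule jar are where they started. Handing in.

```bash
python3 -c "
from bench import *
print(job_done())"
```

```text
the job is handed in; nothing more can be done
None
```

I handed the job in at about 40 s of simulated time: the shoe brush, dauber, polish tin and cream jar are each in their own bay, and the clothes brush, skin-cream tin and capsule jar look unmoved in the last camera view; no verdict came back.

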